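Draw the top slate from its caddy and lay it in the serving board

ROBOT

A 7-joint arm with a two-finger parallel gripper is mounted at the origin on a cart in front of the work surface, level with it; the furniture and walls round the work are solid. World frame = base frame: x ahead of the robot, y to its left, z up, the work surface at z = 0. Lengths are in m, angles in rad, forces in N, time in s.
With the tool pointing down it reaches from about 0.375 to 0.925 m from the base axis. Payload 3.1 kg.
Tool frame: the origin (TCP) lies between the finger pads; the fingertips stand 25 mm ahead of it and the grasp point (between the pads) lies 6 mm ahead of it; z points along the fingers, y is the line along which they close (so a half turn about z gives the same grasp; the last joint's range is limited). The gripper opens to 85 mm and grips with 20 to 120 N. Pads are 22 mm wide; open, the fingers measure 114 mm over their backs; the gripper's body (76 mm by 85 mm) begins 54 mm behind the grasp point. The pads swing forward as they close: fully open they stand 13 mm farther back than shut.
Start: joints at [1.164, 0.383, 0.044, 1.598, -0.018, 1.161, -0.05], TCP at [0.198, -0.619, 0.256] pointing down, gripper open.
Joint ranges: [-2.61, 2.61], [-0.41, 2.15], [-1.48, 1.57], [0, 2.5], [-1.57, 4.71], [0.05, 1.97], [-2.85, 2.85]. Speed limits (rad/s): [2.79, 2.79, 3.14, 3.14, 3.14, 3.14, 3.14].

INTERFACE

Orientations are given as a rotation vector (axis times angle).
In Python, from station import readout, cams, manip, look_for gives the robot as it stands.
- The arm moves only by the tool jog_arm, never from a script. Its argument "plan" is one flat list of numbers, 5 for each row, row after row: the opening, from -1 (shut) to 1 (fully open), then the shift along the world's x, y, z in cm, then the turn about the world's z in degrees. A call has 1 to 12 rows; each row shifts and turns the commanded pose from where the row before left it; what a row does not reach is not made up. A row lasts 1/12 s, in which the tool goes at most 41.7 mm and 7.16 degrees, less where a joint would pass 70% of its speed; a pose out of reach is approached as far as the arm can. A call with a gripper value outside its range is refused whole. The fingers move at their own pace and stop on an object; the grip force is fixed at half the most. Time passes only in rows, so rows that do not move let the fingers close. It gives the time, the measured TCP pose, the force, the opening and the grip force at its end, in the units of the state.
- readout.observe(): the state, without advancing time (a new reading comes with each control period).
- cams.get_image(name): name is "scene" or "top" or "wrist"; returns a dict with "img" (384x512x3 uint8, blue, green, red), "fx", "fy", "cx", "cy" (pixels), "k1" (the pictures are not rectified: a ray, as slopes to the right and down, at radius r is drawn at 1 + k1 r^2 times it, then the intrinsics apply), "R" (3x3) and "t" (3): a world point X has camera coordinates R X + t. Camera axes: x right, y down, z forward; pixel columns grow to the right and rows downward; lengths in m; the calibration is good to about 2 mm. A picture is of the moment at which its call begins. There is no depth.
- manip.hand_in(): hands the job in; it is judged then, once.
Trained networks look in the newest picture that a camera, given by its name, has taken for a name from the list of things; names that differ only in an ending like _2 or _b are one class to them, and where a whole thing is asked for, a point or a joint stands for the part that bears it (a point fixed in the world has none). Each returns a list of dicts, best first, with "p" (0 to 1); they miss things now and then, are a little off and sometimes report something else, mostly with a low value. They report only what shows in the picture. A call takes as long as a camera call. They do not tell look-alikes from the thing itself.
- look_for(name, camera): "bbox" ([left, top, width, height] in pixels, round what is visible of it).
The state is a dict: "time_s": time; "q": joint angles; "joint_velocities": joint speeds; "effort": joint torques, N m; "position": TCP position; "eef_rot": TCP orientation; "force": force on the tool from outside, world axes, zero at the start; "ft_torque": the same for the moment, N m; "width": opening from 0.0 (shut) to 1.0 (fully open); "finger_force": force on a finger pad.
Only numpy, scipy, OpenCV 4.12 (cv2) and the standard library are available. Lean on these libraries where they do the work, as an engineer would, in place of code of your own. Each camera call takes 0.05 s, during which the arm holds its last target. There are 200 camera calls.

TASK

Make up the serving board: with closed fingertips press on the top slate in the steel caddy, no harder than it takes to carry it along (a hard press scratches the slates), and slide it about half-way out through the open front, leaving the slates under it where they are. Then take it by its long sides and lay it level in the bed of the wooden serving board, fully down between the rails, and let go. Touch the slates gently, never tip or drop one, and leave the butter cup and the other things on the worktop alone.

Things in the scene. Friction and masses are not known exactly. Their poses are not given: they have to be found in the camera images.
- slate_1_center (a point): Top slate of four equal dark grey serving slates stacked flat in the steel caddy: plain plates 140 x 64 x 8 mm, about 0.2 kg, Point: its middle, 4 mm below its top face. x along the 140 mm length (-x end at the caddy's open front), y across the 64 mm width, z up. A fingertip press of 10 to 11 N carries it along; much less slips, more scratches.
- slate_2_center (a point): Slate number 2 from the top of the stack, same size as the top one; it must stay where it is. Point: its middle, half-way through its thickness. Axes as the top slate's.
- slate_3_center (a point): Slate number 3 from the top of the stack, same size as the top one; it must stay where it is. Point: its middle, half-way through its thickness. Axes as the top slate's.
- slate_4_center (a point): Slate number 4 from the top of the stack, same size as the top one; it must stay where it is. Point: its middle, half-way through its thickness. Axes as the top slate's.
- caddy: Caddy of folded sheet steel, 152 x 74 mm, fixed, on screw feet that set it 0 to 6 mm higher. Origin: under the middle of the stack, 0 to 6 mm above the worktop; x from the open front to the back wall (slates slide out towards -x), y across, z up. Above the origin: floor 6 mm, top slate's top face 38 mm, wall tops 41 mm, so the slates' sides cannot be reached inside it.
- caddy_mouth (a point): Middle of the caddy's open front edge, on its floor (6 mm above and 71.5 mm in front of the caddy's origin); axes as the caddy's. There is no wall or lip here. Side walls, 3 mm thick and 68 mm apart (2 mm room either side of a slate), and the floor end here; the slates' front ends lie about flush with it.
- board: Wooden serving board, fixed on the worktop, 270 x 112 mm and 12 mm thick, with rails 6 mm high on top (rail tops at 18 mm). Origin: on the worktop, under the board's middle. x along the length, towards the end with the butter cup; y across; z up.
- board_bed (a point): Middle of the board's bed for one slate, on its floor (12 mm above the worktop, 45 mm from the board's middle towards -x); axes as the board's. The bed is 143 x 67 mm (1.5 mm room all round), with a rail across each end and cleats on the long sides' last 20 mm; between them the sides are open over 103 mm for fingers. A slate in it stands 2 mm above the rails, either way round.
- butter_cup: Round steel cup of butter, 61 mm wide, 37 mm high, loose in the wooden collar (6 mm high) on the board, 135 mm along the board from the bed's middle. Origin: middle of its underside.
- cup: Empty round steel cup, 61 mm wide, 37 mm high, standing near the front between caddy and board. Origin: middle of its underside.
- salt_shaker: Glass salt shaker with grey cap, 44 mm wide, 90 mm high, behind caddy and board. Origin: middle of its underside.
- tub: Plastic tub with lid, 96 x 137 mm, 53 mm high, at the left. Origin: middle of its underside.
- tongs: Steel tongs, 336 x 66 x 38 mm, lying at the right. Origin: under their middle.
- bottle: Squeeze bottle, 57 mm wide, 218 mm high, at the back right. Origin: middle of its underside.
- brush: Pastry brush with wooden handle, 104 x 222 x 14 mm, lying at the front left. Origin: under its middle.
- probe: Probe thermometer with red handle, 32 x 212 x 22 mm, lying near the front edge at the right. Origin: under its middle.
Mind the look-alikes: they are no part of the job. What is shaped like the part that bears slate_1_center but red is not meant.

How it is judged:
By the outcome, as a careful person would: the job done as asked, in the order asked, and still so for the second after the job is handed in, with the robot touching nothing.
It also fails if it takes over 72 s, if anything falls off the work surface, if the arm or the gripper's body presses on something with over 40 N, if the wrist force passes 120 N, or if a joint passes its speed limit or range.

## Working session

There is one attempt and no reset: what is moved stays moved. The work goes in short steps, Python scripts to look and compute and a tool call to move; the robot and the scene stay as the last step left them, time stands still between calls to the robot, and variables do not carry over. Pictures are saved under pics/ and viewed, at most 10 in all, crops included, and the job is handed in when it is done.

Besides the shell and the picture viewer there is one more tool, called after "Emit:" by a JSON object that holds its "name" and its "arguments", one argument or row to a line. jog_arm: Moves the arm, as the interface text tells. Its arguments: {"type":"object","properties":{"plan":{"type":"array"}},"required":["plan"]}

```bash
mkdir -p pics; ls; python3 - <<'E'
from station import readout,cams,look_for
import cv2
print(readout.observe())
for c in ["scene","top"]:
    d=cams.get_image(c); cv2.imwrite(f"pics/{c}0.png",d["img"])
    print(c,d["fx"],d["cx"],d["cy"],d["k1"],d["R"],d["t"])
    for n in ["slate_1_center","caddy","board","butter_cup"]:
        print(n,look_for(n,c)[:3])
E
```

```text
pics
{'time_s': 0.0, 'q': array([ 1.16417535,  0.3838493 ,  0.0438095 ,  1.59959987, -0.01788189,
        1.16121214, -0.04991863]), 'joint_velocities': array([ 0.00105452, -0.00043807,  0.00084816,  0.00067411, -0.00099635,
       -0.00086198, -0.00062934]), 'effort': array([-3.34339084e-04, -4.33465540e+01,  1.02450974e+00, -2.49511868e+01,
        1.05692953e-02,  1.12852905e-02,  1.08621379e-05]), 'position': array([ 0.19729279, -0.61839649,  0.25486548]), 'eef_rot': array([-3.10160708e+00, -4.82907519e-01,  8.80648143e-04]), 'force': array([-0.20797902, -1.13781242,  0.21324121]), 'ft_torque': array([ 0.02774826, -0.05583263, -0.03351447]), 'finger_force': 0.0, 'width': 0.9975732074447393}
scene 486.1993270666465 262.15834164871757 189.3435180637906 -0.13979214542112012 [[-0.69123185 -0.7226279  -0.00273036]
 [-0.50860571  0.48918539 -0.70853221]
 [ 0.51334079 -0.48837135 -0.70567319]] [0.38603154 0.31249389 1.27681568]
slate_1_center [{'bbox': [300.4, 150.6, 30.8, 28.3], 'p': 0.84}, {'bbox': [252.6, 181.9, 43.2, 26.8], 'p': 0.73}]
caddy [{'bbox': [291.0, 144.2, 39.8, 37.3], 'p': 0.81}, {'bbox': [177.6, 196.4, 21.6, 20.8], 'p': 0.3}]
board [{'bbox': [167.4, 203.6, 91.5, 47.3], 'p': 0.62}]
butter_cup [{'bbox': [176.7, 196.7, 23.3, 22.1], 'p': 0.74}, {'bbox': [287.3, 209.3, 18.6, 20.8], 'p': 0.19}, {'bbox': [166.2, 205.0, 95.0, 47.5], 'p': 0.18}]
top 475.8598791319936 252.95773618650773 190.75037091075842 0.061820071766548815 [[ 0.02793514 -0.99960587 -0.00278107]
 [-0.99108398 -0.02733417 -0.1304047 ]
 [ 0.13027729  0.00639915 -0.99145695]] [0.02007587 0.551656   1.38817499]
slate_1_center [{'bbox': [252.9, 174.1, 49.3, 36.2], 'p': 0.82}]
caddy [{'bbox': [321.6, 169.7, 33.2, 32.4], 'p': 0.79}]
board [{'bbox': [175.4, 134.6, 57.2, 93.3], 'p': 0.66}]
butter_cup [{'bbox': [187.8, 138.8, 16.9, 20.0], 'p': 0.79}]
```

```bash
python3 - <<'E'
import cv2,numpy as np
a=cv2.imread("pics/top0.png")[90:270,140:400]; cv2.imwrite("pics/t1.png",cv2.resize(a,None,fx=3,fy=3,interpolation=cv2.INTER_CUBIC))
a=cv2.imread("pics/scene0.png")[110:290,140:400]; cv2.imwrite("pics/s1.png",cv2.resize(a,None,fx=3,fy=3,interpolation=cv2.INTER_CUBIC))
E
```

```text
(no output)
```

View pics/t1.png

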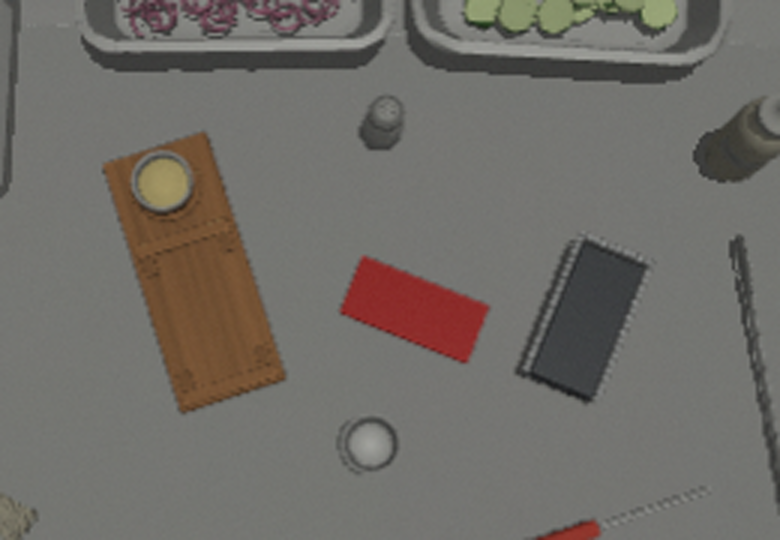

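View pics/s1.png

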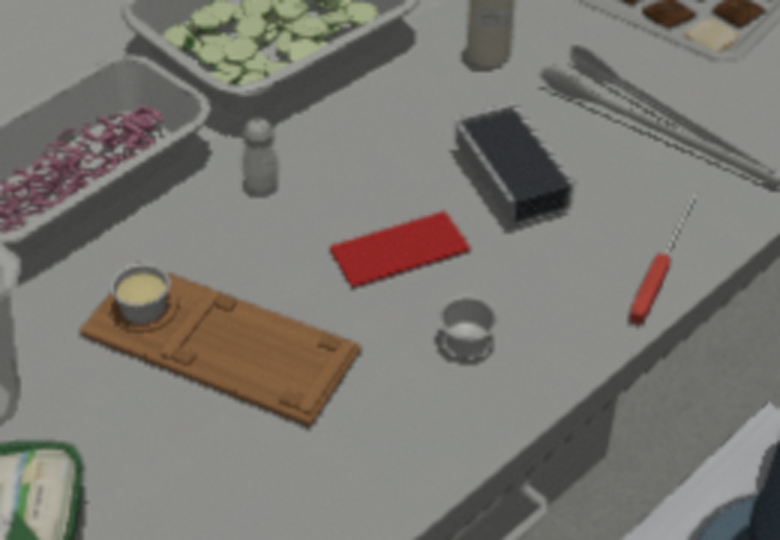

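The top picture (3x crop) shows the caddy's dark stack with corners near (585,240), (650,268), (592,402) and (530,374). Its open front is at the lower end. The board is at the left, with corners (105,165), (207,132), (285,378), (182,412), and the butter cup at (163,183). A red look-alike lies between them. The scene picture confirms that the open front faces the robot.

```bash
cat > h.py <<'E'
import numpy as np,cv2
from scipy.spatial.transform import Rotation as Ro
def ray(d,p):
    K=np.array([[d["fx"],0,d["cx"]],[0,d["fy"],d["cy"]],[0,0,1.]])
    n=cv2.undistortPoints(np.array(p,float).reshape(-1,1,2),K,np.array([d["k1"],0,0,0.])).reshape(-1,2)
    R,t=np.array(d["R"]),np.array(d["t"]); v=np.c_[n,np.ones(len(n))]@R
    return -R.T@t,v
def toz(d,p,z):
    c,v=ray(d,p); return c+v*((z-c[2])/v[:,2])[:,None]
def proj(d,X):
    R,t=np.array(d["R"]),np.array(d["t"]); c=np.atleast_2d(X)@R.T+t; n=c[:,:2]/c[:,2:]
    n=n*(1+d["k1"]*(n**2).sum(1))[:,None]
    return n*[d["fx"],d["fy"]]+[d["cx"],d["cy"]]
def tool(s):
    return Ro.from_rotvec(s["eef_rot"]).as_matrix()
E
python3 - <<'E'
from station import cams,readout
from h import *
d=cams.get_image("top")
f=lambda l:[(140+u/3-1/3,90+v/3-1/3) for u,v in l]
S=toz(d,f([(585,240),(650,268),(592,402),(530,374)]),.041)
B=toz(d,f([(105,165),(207,132),(285,378),(182,412)]),.014)
for n,P in(("slate",S),("board",B)):
    x=(P[0]+P[1]-P[2]-P[3]);print(n,P.mean(0).round(4),np.degrees(np.arctan2(x[1],x[0])),np.linalg.norm(x)/2,np.linalg.norm(P[0]-P[1]))
print(toz(d,f([(163,183)]),.045), toz(d,f([(370,442)]),.03))
print(tool(readout.observe()).round(3))
d=cams.get_image("wrist");print(d["R"],d["t"],d["fx"],-np.array(d["R"]).T@d["t"])
E
```

```text
slate [ 0.5398 -0.2121  0.041 ] -22.145150698464494 0.1459574327851215 0.06971915876810099
board [0.5834 0.1841 0.014 ] 19.52621962444367 0.26611427106557556 0.1096465363796413
[[0.66626459 0.21579144 0.045     ]] [[0.41419825 0.0017755  0.03      ]]
[[ 0.953  0.304  0.   ]
 [ 0.304 -0.953 -0.   ]
 [ 0.     0.    -1.   ]]
[[ 3.04551602e-01 -9.52495819e-01 -1.90863916e-04]
 [-9.12115944e-01 -2.91698230e-01  2.88021957e-01]
 [-2.74395384e-01 -8.75434584e-02 -9.57623786e-01]] [-0.65082897 -0.03716023  0.38020096] 324.96864953877395 [ 0.26864196 -0.59746734  0.37466822]
```

Emit:
{"name": "jog_arm", "arguments": {
  "plan": [-1,2.6,3.1,0,-3.35,-1,2.6,3.1,0,-3.35,-1,2.6,3.1,0,-3.35,-1,2.6,3.1,0,-3.35,-1,2.6,3.1,0,-3.35,-1,2.6,3.1,0,-3.35,-1,2.6,3.1,0,-3.35,-1,2.6,3.1,0,-3.35,-1,2.6,3.1,0,-3.35,-1,2.6,3.1,0,-3.35,-1,2.6,3.1,0,-3.35,-1,0,0,0,-3.35]
}}

```text
time_s: 1.6
position: [0.4908, -0.2676, 0.257]
eef_rot: [-3.079, 0.592, -0.007]
force: [0.4, 1.5, 0.2]
width: -0.002
finger_force: 0.0
```

```bash
python3 - <<'E'
from station import cams,readout,look_for
from h import *
d=cams.get_image("wrist"); cv2.imwrite("pics/w1.png",d["img"])
s=readout.observe();print(s["time_s"],s["position"],s["force"],s["width"],tool(s)[:,0])
print(look_for("slate_1_center","wrist"))
print(proj(d,[.54,-.212,.041]))
E
```

```text
1.65 [ 0.48789213 -0.27172382  0.25674834] [ 0.30228004 -0.90933419 -0.31029938] -0.0012070349550985801 [ 0.92645822 -0.37639421  0.00160326]
[{'bbox': [153.4, 67.3, 70.8, 134.7], 'p': 0.77}]
[[191.13980384 139.62367464]]
```

View pics/w1.png

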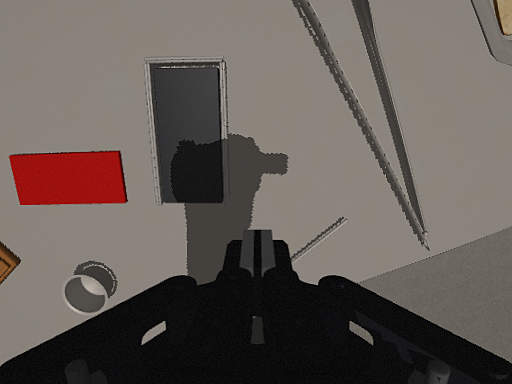

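The wrist view shows the top slate in the caddy, spanning about (155,67) to (223,203), with the closed fingertips at (257,232). I'll fit its edges.

```bash
python3 - <<'E'
import cv2
a=cv2.imread("pics/w1.png")[50:215,135:240]; 
a=cv2.convertScaleAbs(a,alpha=1.8,beta=10)
cv2.imwrite("pics/w1c.png",cv2.resize(a[:, :],None,fx=3.6,fy=3.6,interpolation=cv2.INTER_CUBIC))
E
```

```text
(no output)
```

View pics/w1c.png

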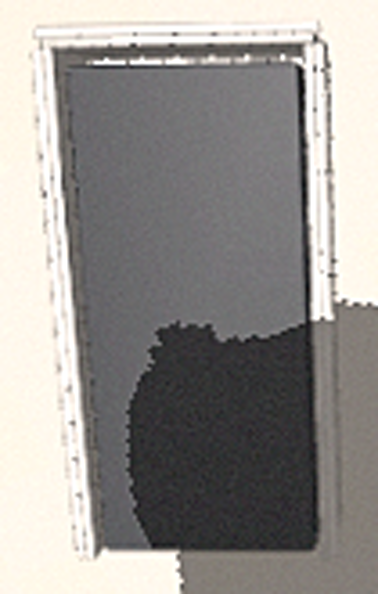

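In the crop, the slate's top-face corners are at (68,65), (298,65), (314,550) and (101,550), with steel walls on both sides and at the back.

```bash
python3 - <<'E'
from station import cams,readout
from h import *
d=cams.get_image("wrist"); s=readout.observe()
P0=[(135+u/3.6-.36,50+v/3.6-.36) for u,v in [(68,65),(298,65),(314,550),(101,550)]]
W0=[(135+u/3.6-.36,50+v/3.6-.36) for u,v in [(34,35),(320,30),(90,557)]]
for z in (.038,.041,.044):
    P=toz(d,P0,z);x=P[0]+P[1]-P[2]-P[3]
    print(z,P.mean(0).round(4),"yaw",np.degrees(np.arctan2(x[1],x[0])).round(2),"len",(np.linalg.norm(x)/2).round(4),"w",np.linalg.norm(P[0]-P[1]).round(4),np.linalg.norm(P[3]-P[2]).round(4))
W=toz(d,W0,.044);print(W, np.degrees(np.arctan2(*(W[0]-W[2])[1::-1])),np.degrees(np.arctan2(*(W[0]-W[1])[1::-1]))-90)
T=tool(s);print(s["position"],"tool yaw",np.degrees(np.arctan2(T[1,0],T[0,0])))
E
```

```text
0.038 [ 0.536  -0.2187  0.038 ] yaw -22.38 len 0.1411 w 0.0637 0.0657
0.041 [ 0.5362 -0.2195  0.041 ] yaw -22.38 len 0.1398 w 0.0631 0.0651
0.044 [ 0.5363 -0.2202  0.044 ] yaw -22.38 len 0.1386 w 0.0625 0.0645
[[ 0.62317378 -0.21266844  0.044     ]
 [ 0.59424775 -0.28448856  0.044     ]
 [ 0.48360654 -0.1597872   0.044     ]] -20.751413388016488 -21.93743726068402
[ 0.48399911 -0.27765934  0.25638779] tool yaw -22.31795847331661
```

Emit:
{"name": "jog_arm", "arguments": {
  "plan": [-1,2.5,1.85,-1,0,-1,2.5,1.85,-1,0,-1,2.5,1.85,-2,0,-1,0,0,-3,0,-1,0,0,-3,0,-1,0,0,-3,0,-1,0,0,-2.5,0,-1,0,0,-1,0,-1,0,0,0,0,-1,0,0,0,0,-1,0,0,0,0]
}}

```text
time_s: 2.67
position: [0.5599, -0.2242, 0.0933]
eef_rot: [3.08, -0.615, 0.006]
force: [-0.7, 0.2, 0.5]
width: -0.005
finger_force: 0.0
```

```bash
python3 - <<'E'
from station import cams,readout
from h import *
d=cams.get_image("wrist"); s=readout.observe(); T=tool(s)
print(s["time_s"],s["position"],s["force"],np.degrees(np.arctan2(T[1,0],T[0,0])))
a=d["img"].copy()
c=np.array([.5395,-.214,.041]);x=np.array([.925,-.379,0]);y=np.array([.379,.925,0])
q=proj(d,[c+i*.07*x+j*.032*y for i,j in((1,1),(1,-1),(-1,-1),(-1,1))]);print(q)
a=cv2.convertScaleAbs(a,alpha=1.6,beta=10);cv2.polylines(a,[q.astype(int)],True,(0,255,0),1)
cv2.imwrite("pics/w2.png",cv2.resize(a,None,fx=1.5,fy=1.5))
for i in range(6):
    cams.get_image("wrist"); print(readout.observe()["force"].round(2),readout.observe()["position"].round(4))
E
```

```text
2.7167 [ 0.56024967 -0.22397805  0.09368023] [-0.18405249  0.127464   -0.2779019 ] -22.54580663694201
[[192.9919912  143.67551726]
 [313.67086942 143.12197951]
 [303.05793438 353.54786174]
 [206.95914134 353.81090475]]
[-0.94 -0.49  0.92] [ 0.5603 -0.2237  0.0937]
[-0.91 -0.43 -0.06] [ 0.5601 -0.2235  0.0935]
[ 0.96 -0.1  -0.15] [ 0.5598 -0.2232  0.0932]
[ 0.3  -0.55  0.06] [ 0.5596 -0.2231  0.0928]
[ 0.34 -0.17 -0.58] [ 0.5593 -0.2229  0.0925]
[ 0.19  0.02 -0.71] [ 0.5591 -0.2229  0.0922]
```

View pics/w2.png

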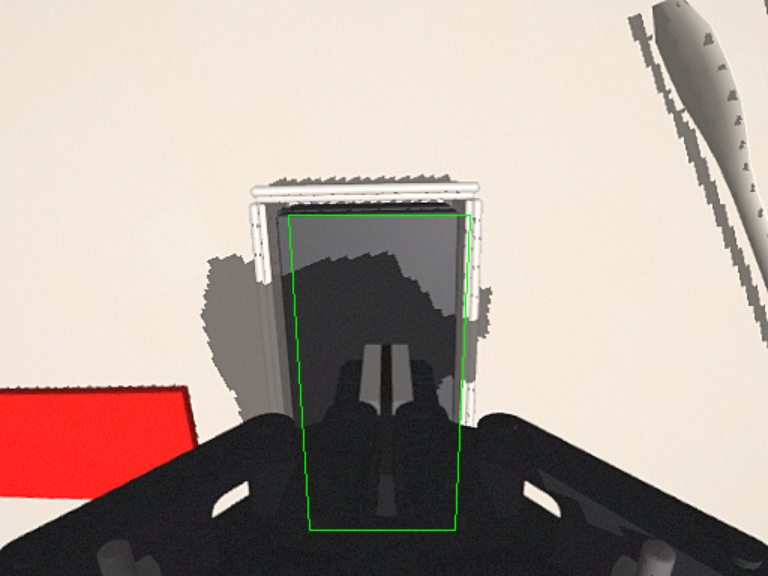

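The back corners of the slate show at (279,208) and (460,208). The slate lies about 3 mm to the tool's left of my prediction, so I'll shift the press point and descend.

Emit:
{"name": "jog_arm", "arguments": {
  "plan": [-1,0.1,0.3,-0.7,0,-1,0,0,-0.7,0,-1,0,0,-0.5,0,-1,0,0,0,0,-1,0,0,0,0,-1,0,0,0,0,-1,0,0,0,0,-1,0,0,0,0,-1,0,0,0,0]
}}

```text
time_s: 3.77
position: [0.5598, -0.2199, 0.0726]
eef_rot: [3.081, -0.613, 0.001]
force: [0.9, 0.5, 0.4]
width: 0.001
finger_force: 0.0
```

Emit:
{"name": "jog_arm", "arguments": {
  "plan": [-1,0,0,-0.1,0,-1,0,0,0,0,-1,0,0,0,0,-1,0,0,0,0]
}}

```text
time_s: 4.1
position: [0.5596, -0.2198, 0.0713]
eef_rot: [-3.081, 0.613, -0.0]
force: [0.1, -1.1, -0.2]
width: -0.001
finger_force: 0.0
```

Emit:
{"name": "jog_arm", "arguments": {
  "plan": [-1,0,0,-0.1,0,-1,0,0,0,0,-1,0,0,0,0,-1,0,0,0,0]
}}

```text
time_s: 4.43
position: [0.5595, -0.2197, 0.0702]
eef_rot: [-3.081, 0.613, 0.0]
force: [0.3, 0.9, -0.2]
width: -0.001
finger_force: 0.0
```

Emit:
{"name": "jog_arm", "arguments": {
  "plan": [-1,0,0,-0.1,0,-1,0,0,0,0,-1,0,0,0,0,-1,0,0,0,0]
}}

```text
time_s: 4.77
position: [0.5595, -0.2197, 0.0692]
eef_rot: [-3.081, 0.613, 0.0]
force: [0.3, -0.1, -0.2]
width: -0.004
finger_force: 0.0
```

Emit:
{"name": "jog_arm", "arguments": {
  "plan": [-1,0,0,-0.05,0,-1,0,0,0,0,-1,0,0,0,0,-1,0,0,0,0]
}}

```text
time_s: 5.1
position: [0.5596, -0.2197, 0.0687]
eef_rot: [-3.081, 0.613, 0.0]
force: [-0.6, 0.1, -0.5]
width: -0.001
finger_force: 0.0
```

Emit:
{"name": "jog_arm", "arguments": {
  "plan": [-1,0,0,-0.05,0,-1,0,0,0,0,-1,0,0,0,0,-1,0,0,0,0]
}}

```text
time_s: 5.43
position: [0.5597, -0.2198, 0.0684]
eef_rot: [3.081, -0.613, 0.0]
force: [-1.0, 0.1, 1.3]
width: 0.001
finger_force: 0.5
```

Emit:
{"name": "jog_arm", "arguments": {
  "plan": [-1,0,0,-0.05,0,-1,0,0,0,0,-1,0,0,0,0,-1,0,0,0,0]
}}

```text
time_s: 5.77
position: [0.5597, -0.2198, 0.0684]
eef_rot: [3.081, -0.613, 0.0]
force: [-2.0, 0.6, 4.8]
width: 0.004
finger_force: 2.7
```

Emit:
{"name": "jog_arm", "arguments": {
  "plan": [-1,0,0,-0.05,0,-1,0,0,0,0,-1,0,0,0,0,-1,0,0,0,0]
}}

```text
time_s: 6.1
position: [0.5597, -0.2198, 0.0684]
eef_rot: [3.081, -0.613, 0.0]
force: [-2.6, 1.0, 7.8]
width: 0.002
finger_force: 3.9
```

```bash
cat > f.py <<'E'
from station import cams,readout
import numpy as np
F=[];
for i in range(6):
    cams.get_image("wrist"); s=readout.observe(); F.append(s["force"])
print(s["time_s"],s["position"].round(4),np.mean(F,0).round(2),np.array(F)[:,2].round(1))
E
python3 f.py
```

```text
6.4 [ 0.5597 -0.2198  0.0684] [-2.28  1.27  8.06] [8.8 7.6 7.9 8.3 7.8 8. ]
```

Emit:
{"name": "jog_arm", "arguments": {
  "plan": [-1,0,0,-0.035,0,-1,0,0,0,0,-1,0,0,0,0,-1,0,0,0,0]
}}

```text
time_s: 6.73
position: [0.5597, -0.2198, 0.0684]
eef_rot: [3.081, -0.613, -0.0]
force: [-3.4, 0.6, 7.6]
width: -0.0
finger_force: 4.8
```

```bash
python3 f.py
```

```text
7.0333 [ 0.5597 -0.2198  0.0684] [-3.02  1.36  9.65] [10.   9.6  9.9 10.1  8.7  9.6]
```

Emit:
{"name": "jog_arm", "arguments": {
  "plan": [-1,0,0,-0.012,0,-1,0,0,0,0,-1,-0.046,0.019,0,0,-1,-0.046,0.019,0,0,-1,-0.046,0.019,0,0,-1,-0.046,0.019,0,0,-1,-0.046,0.019,0,0,-1,-0.046,0.019,0,0,-1,-0.046,0.019,0,0,-1,-0.046,0.019,0,0]
}}

```text
time_s: 7.87
position: [0.5586, -0.2193, 0.0684]
eef_rot: [3.08, -0.613, 0.01]
force: [3.2, -1.2, 5.3]
width: -0.003
finger_force: 2.8
```

```bash
python3 f.py
```

```text
8.1667 [ 0.5585 -0.2192  0.0684] [ 2.95 -1.27  5.72] [5.9 5.4 5.9 5.7 5.9 5.4]
```

Emit:
{"name": "jog_arm", "arguments": {
  "plan": [-1,0,0,-0.06,0,-1,0,0,0,0,-1,0,0,0,0,-1,0,0,0,0]
}}

```text
time_s: 8.5
position: [0.5585, -0.2192, 0.0683]
eef_rot: [3.08, -0.613, 0.009]
force: [0.9, -1.6, 9.1]
width: -0.003
finger_force: 4.4
```

```bash
python3 f.py; python3 - <<'E'
from station import cams
import cv2
d=cams.get_image("top"); cv2.imwrite("pics/top1.png",d["img"])
a=d["img"][160:235,300:370]
b=cv2.imread("pics/top0.png")[160:235,300:370]
E
```

```text
8.8 [ 0.5585 -0.2192  0.0683] [ 1.47 -1.31  8.51] [8.5 8.3 8.5 8.3 8.9 8.6]
```

Emit:
{"name": "jog_arm", "arguments": {
  "plan": [-1,-0.046,0.019,-0.01,0,-1,-0.046,0.019,-0.01,0,-1,-0.046,0.019,-0.01,0,-1,-0.046,0.019,-0.01,0,-1,-0.046,0.019,-0.01,0,-1,0,0,0,0]
}}

```text
time_s: 9.35
position: [0.5578, -0.2189, 0.0684]
eef_rot: [3.08, -0.613, 0.015]
force: [3.8, -2.0, 7.6]
width: 0.002
finger_force: 3.9
```

```bash
python3 f.py
```

```text
9.65 [ 0.5578 -0.2189  0.0684] [ 3.7  -1.93  7.5 ] [7.6 6.8 7.7 7.  8.3 7.6]
```

Emit:
{"name": "jog_arm", "arguments": {
  "plan": [-1,0,0,-0.02,0,-1,0,0,-0.02,0,-1,0,0,-0.02,0,-1,0,0,0,0,-1,0,0,0,0]
}}

```text
time_s: 10.07
position: [0.5578, -0.2189, 0.0683]
eef_rot: [3.08, -0.613, 0.015]
force: [2.1, -1.3, 10.6]
width: -0.001
finger_force: 5.4
```

```bash
python3 f.py
```

```text
10.3667 [ 0.5578 -0.2189  0.0683] [ 2.43 -1.44 11.12] [11.4 11.6 10.9 11.4 10.7 10.8]
```

Emit:
{"name": "jog_arm", "arguments": {
  "plan": [-1,-0.046,0.019,0,0,-1,-0.046,0.019,-0.005,0,-1,-0.046,0.019,-0.005,0,-1,-0.046,0.019,-0.005,0,-1,-0.046,0.019,-0.005,0,-1,-0.046,0.019,0,0]
}}

```text
time_s: 10.87
position: [0.5562, -0.2182, 0.0683]
eef_rot: [3.079, -0.613, 0.019]
force: [3.8, -2.0, 9.3]
width: -0.001
finger_force: 4.6
```

```bash
python3 f.py
```

```text
11.1667 [ 0.5562 -0.2181  0.0683] [ 4.47 -2.44  9.21] [9.  9.3 9.5 9.  9.8 8.6]
```

Emit:
{"name": "jog_arm", "arguments": {
  "plan": [-1,0,0,-0.015,0,-1,0,0,-0.015,0,-1,-0.046,0.019,-0.005,0,-1,-0.046,0.019,-0.005,0,-1,-0.046,0.019,0,0,-1,-0.046,0.019,0,0,-1,-0.046,0.019,0,0,-1,-0.046,0.019,0,0,-1,-0.046,0.019,0,0,-1,-0.046,0.019,0,0,-1,0,0,0,0]
}}

```text
time_s: 12.08
position: [0.5531, -0.2167, 0.0683]
eef_rot: [3.079, -0.613, 0.021]
force: [4.8, -2.8, 9.9]
width: 0.001
finger_force: 5.1
```

```bash
python3 f.py; python3 - <<'E'
from station import cams,readout
from h import *
d=cams.get_image("wrist");cv2.imwrite("pics/w3.png",cv2.convertScaleAbs(d["img"],alpha=1.8,beta=20)[100:300,120:400].repeat(2,0).repeat(2,1))
E
```

```text
12.3833 [ 0.5531 -0.2167  0.0683] [ 4.59 -2.02 10.12] [10.4 10.1 10.1 10.1 10.1  9.9]
```

View pics/w3.png

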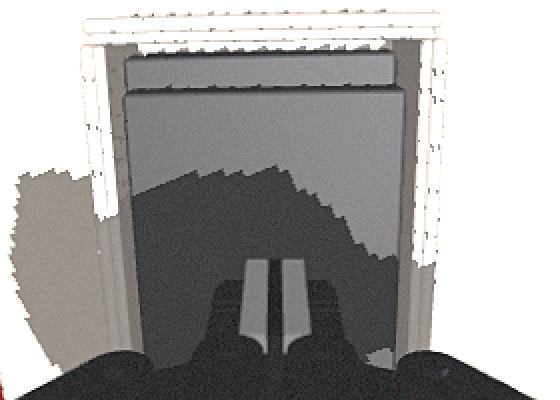

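The top slate has been drawn out about 7 mm. Slate 2's back edge shows at (260,55), still against the back wall, and the top slate's back edge is at (265,90). The slate is being carried, so I'll keep sliding.

Emit:
{"name": "jog_arm", "arguments": {
  "plan": [-1,-0.046,0.019,-0.01,0,-1,-0.092,0.038,0,0,-1,-0.092,0.038,0,0,-1,-0.092,0.038,0,0,-1,-0.092,0.038,0,0,-1,-0.092,0.038,0,0,-1,-0.092,0.038,0,0,-1,-0.092,0.038,0,0,-1,-0.046,0.019,0,0]
}}

```text
time_s: 13.18
position: [0.546, -0.2136, 0.0683]
eef_rot: [3.08, -0.613, 0.022]
force: [5.8, -1.5, 10.4]
width: 0.002
finger_force: 5.1
```

```bash
python3 f.py
```

```text
13.4833 [ 0.546  -0.2136  0.0683] [ 4.9  -2.56 10.43] [10.2  9.9 10.5 10.4 11.1 10.4]
```

Steady at 10.4 N, so I'll continue.

Emit:
{"name": "jog_arm", "arguments": {
  "plan": [-1,-0.046,0.019,0,0,-1,-0.092,0.038,0,0,-1,-0.138,0.057,0,0,-1,-0.138,0.057,0,0,-1,-0.138,0.057,0,0,-1,-0.138,0.057,0,0,-1,-0.138,0.057,0,0,-1,-0.138,0.057,0,0,-1,-0.092,0.038,0,0,-1,-0.046,0.019,0,0]
}}

```text
time_s: 14.32
position: [0.5351, -0.2091, 0.0683]
eef_rot: [3.08, -0.613, 0.023]
force: [5.8, -1.7, 9.7]
width: -0.002
finger_force: 5.1
```

```bash
python3 f.py
```

```text
14.6167 [ 0.535  -0.209   0.0683] [ 4.78 -1.65 10.62] [10.9 10.   9.7 10.9 10.9 11.3]
```

Emit:
{"name": "jog_arm", "arguments": {
  "plan": [-1,-0.046,0.019,0,0,-1,-0.092,0.038,0,0,-1,-0.138,0.057,0,0,-1,-0.138,0.057,0,0,-1,-0.138,0.057,0,0,-1,-0.138,0.057,0,0,-1,-0.138,0.057,0,0,-1,-0.138,0.057,0,0,-1,-0.138,0.057,0,0,-1,-0.138,0.057,0,0,-1,-0.092,0.038,0,0,-1,-0.046,0.019,0,0]
}}

```text
time_s: 15.62
position: [0.5215, -0.2034, 0.0683]
eef_rot: [3.08, -0.613, 0.023]
force: [5.3, -3.0, 10.8]
width: -0.001
finger_force: 5.3
```

```bash
python3 f.py
```

```text
15.9167 [ 0.5214 -0.2033  0.0683] [ 4.93 -2.3  10.86] [11.5 10.3 10.9 10.3 12.  10.2]
```

Emit:
{"name": "jog_arm", "arguments": {
  "plan": [-1,-0.046,0.019,0.007,0,-1,-0.092,0.038,0,0,-1,-0.138,0.057,0,0,-1,-0.138,0.057,0,0,-1,-0.138,0.057,0,0,-1,-0.138,0.057,0,0,-1,-0.138,0.057,0,0,-1,-0.138,0.057,0,0,-1,-0.092,0.038,0,0,-1,-0.046,0.019,0,0]
}}

```text
time_s: 16.75
position: [0.5104, -0.1988, 0.0683]
eef_rot: [3.08, -0.613, 0.023]
force: [5.5, -2.3, 10.9]
width: -0.001
finger_force: 5.3
```

```bash
python3 f.py
```

```text
17.05 [ 0.5104 -0.1988  0.0683] [ 4.9  -2.03 11.27] [11.5 11.5 10.8 11.1 11.2 11.6]
```

Emit:
{"name": "jog_arm", "arguments": {
  "plan": [-1,-0.046,0.019,0.018,0,-1,-0.092,0.038,0,0,-1,-0.138,0.057,0,0,-1,-0.138,0.057,0.003,0,-1,-0.138,0.057,0,0,-1,-0.138,0.057,0.003,0,-1,-0.138,0.057,0,0,-1,-0.138,0.057,0,0,-1,-0.092,0.038,0,0,-1,-0.046,0.019,0,0]
}}

```text
time_s: 17.88
position: [0.4992, -0.1941, 0.0683]
eef_rot: [3.08, -0.613, 0.022]
force: [4.9, -1.7, 9.1]
width: 0.001
finger_force: 5.1
```

```bash
python3 f.py
```

```text
18.1833 [ 0.4991 -0.1941  0.0683] [ 4.8  -1.77 10.87] [11.  11.2 10.8 11.1 10.8 10.3]
```

Emit:
{"name": "jog_arm", "arguments": {
  "plan": [-1,0.18,-0.07,0.3,0,-1,0,0,1.0,0,-1,0,0,2.5,0,0.5,0,0,2.5,0,0.5,-2.9,1.2,0,0,0.5,-2.9,1.2,0,0,0.5,-2.9,1.2,0,0,0.5,-2.8,1.2,-2,0,0.5,0,0,-2.5,0,0.5,0,0,-2,0,0.5,0,0,0,0,0.5,0,0,0,0]
}}

```text
time_s: 19.18
position: [0.3771, -0.1441, 0.0616]
eef_rot: [-3.08, 0.613, 0.009]
force: [0.0, 1.6, 0.0]
width: 0.75
finger_force: 0.0
```

```bash
python3 f.py; python3 - <<'E'
from station import cams,readout
from h import *
print(readout.observe()["width"])
d=cams.get_image("wrist");cv2.imwrite("pics/w4.png",cv2.convertScaleAbs(d["img"],alpha=1.8,beta=20))
print(proj(d,[[.481,-.186,.0435]]))
E
```

```text
19.4833 [ 0.3807 -0.1453  0.0637] [-0.02 -0.14  0.2 ] [ 0.1  0.4  0.3  0.3  0.3 -0.2]
0.7482288919203707
[[255.08738553   1.32003454]]
```

View pics/w4.png

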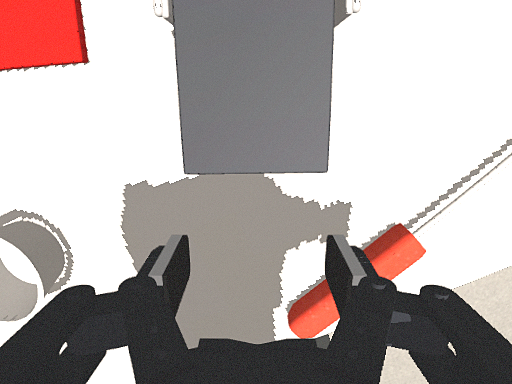

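The picture shows the slate drawn out level, its front corners at (185,173) and (328,172) and the caddy wall ends at (165,10) and (350,8). The probe handle lies close to the right finger, so I won't go lower here. I'll measure the fingertip depth and the slate's position from this picture.

```bash
python3 - <<'E'
from station import cams,readout
from h import *
d=cams.get_image("wrist"); s=readout.observe(); T=tool(s); p=s["position"]
P=toz(d,[(185,173),(328,172),(179,90),(332,90)],.0435)
x=np.array([.925,-.379,0]);
print(P.round(4), np.linalg.norm(P[0]-P[1]))
f=(P[0]+P[1])/2; v=P[0]-P[1]; print("front",f,"centre",f+.07*x,"yaw",np.degrees(np.arctan2(v[1],v[0]))-90)
print(p,"tool yaw",np.degrees(np.arctan2(T[1,0],T[0,0])))
for zt in (.013,.016,.019,.022,.025):
    print(zt,proj(d,[p+T@np.array([.011,y,zt]) for y in (-.032,0,.032)]).round(1).tolist())
E
```

```text
[[ 0.4289 -0.1309  0.0435]
 [ 0.4052 -0.1894  0.0435]
 [ 0.4618 -0.144   0.0435]
 [ 0.4376 -0.2024  0.0435]] 0.06308397754882464
front [ 0.41707181 -0.16011745  0.0435    ] centre [ 0.48182181 -0.18664745  0.0435    ] yaw -22.057814055429105
[ 0.38040598 -0.14515984  0.06341623] tool yaw -22.510316237497815
0.013 [[185.3, 238.4], [256.9, 238.6], [328.5, 238.5]]
0.016 [[186.7, 235.5], [256.9, 235.7], [327.2, 235.6]]
0.019 [[188.0, 232.7], [256.9, 232.9], [325.9, 232.8]]
0.022 [[189.3, 230.0], [256.9, 230.2], [324.6, 230.1]]
0.025 [[190.5, 227.4], [256.9, 227.6], [323.4, 227.5]]
```

Emit:
{"name": "jog_arm", "arguments": {
  "plan": [1,0,0,2,0,1,0,0,2,0,1,2.55,-1.04,0,0,1,2.55,-1.04,0,0,1,2.55,-1.04,0,0.3,1,0,0,0,0,1,0,0,-1,0,1,0,0,-1,0,1,0,0,-1,0,1,0,0,0,0,1,0,0,0,0,1,0,0,0,0]
}}

```text
time_s: 20.58
position: [0.4553, -0.1758, 0.0723]
eef_rot: [-3.083, 0.605, 0.002]
force: [1.0, -0.4, -0.4]
width: 0.998
finger_force: 0.0
```

```bash
python3 f.py; python3 - <<'E'
from station import cams,readout
from h import *
s=readout.observe();T=tool(s)
r=np.array([.482,-.1866,.0393])-s["position"]; print("slate centre in tool",(T.T@r).round(4),"yaw",np.degrees(np.arctan2(T[1,0],T[0,0])),s["width"])
E
```

```text
20.8833 [ 0.4565 -0.1762  0.0731] [ 0.17 -0.18 -0.2 ] [ 0.1 -0.5 -0.4  0.5 -0.4 -0.5]
slate centre in tool [ 0.0275 -0.      0.0339] yaw -22.208392412894785 0.9977959626288163
```

Emit:
{"name": "jog_arm", "arguments": {
  "plan": [1,0,0,-0.9,0,1,0,0,-0.83,0,1,0,0,0,0,1,0,0,0,0,1,0,0,0,0,1,0,0,0,0,0.6,0,0,0,0,0.6,0,0,0,0,0.4,0,0,0,0,0.4,0,0,0,0,0.3,0,0,0,0,0.3,0,0,0,0]
}}

```text
time_s: 21.88
position: [0.4564, -0.1761, 0.0561]
eef_rot: [3.083, -0.605, 0.001]
force: [-2.9, 0.9, 5.4]
width: 0.722
finger_force: 63.8
```

```bash
python3 f.py; python3 -c "
from station import readout
s=readout.observe();print(s['width'],s['finger_force'],s['eef_rot'],s['ft_torque'])"
```

```text
22.1833 [ 0.4564 -0.1761  0.0561] [-2.11  0.77  5.37] [5.2 5.6 5.6 5.8 4.5 5.6]
0.7264598901775503 63.8313889503479 [ 3.08268771e+00 -6.04940937e-01  5.30381208e-04] [0.12703381 0.27475664 0.0092362 ]
```

Emit:
{"name": "jog_arm", "arguments": {
  "plan": [0.3,0,0,0.1,0,0.3,0,0,0.1,0,0.3,0,0,0.2,0,0.3,0,0,0.3,0,0.3,0,0,0.5,0,0.3,0,0,0.8,0,0.3,0,0,1.0,0,0.3,0,0,1.5,0,0.3,0,0,1.5,0,0.3,0,0,1.5,0,0.3,0,0,1,0,0.3,0,0,0.5,0]
}}

```text
time_s: 23.18
position: [0.4575, -0.1765, 0.1478]
eef_rot: [3.082, -0.605, 0.006]
force: [0.2, 0.5, -1.8]
width: 0.722
finger_force: 65.6
```

```bash
python3 f.py; python3 -c "
from station import readout,cams
import cv2
s=readout.observe();print(s['width'],s['finger_force'],s['eef_rot'],s['ft_torque'])
d=cams.get_image('wrist');a=cv2.convertScaleAbs(d['img'],alpha=1.6,beta=20)
cv2.imwrite('pics/w5.png',a)
"
```

```text
23.4833 [ 0.4553 -0.1758  0.1444] [ 0.02 -0.13 -2.1 ] [-1.4 -2.  -3.  -2.  -2.4 -1.8]
0.7243385016112955 65.61404228210449 [-3.08244258  0.60493882  0.00336282] [ 0.01266442  0.02056822 -0.00951214]
```

View pics/w5.png

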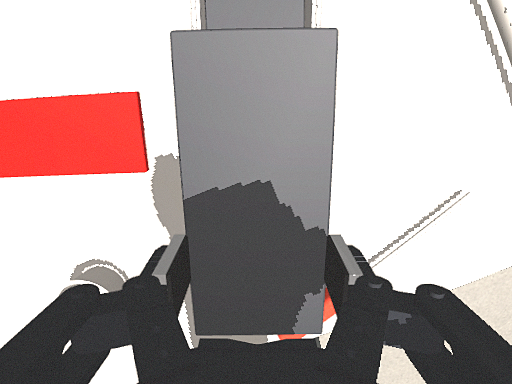

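The slate is held straight and level between the pads, with its far corners at (172,31) and (336,29) and its near end at row 335. Slate 2 is still in the caddy. Next I carry it to the board.

Emit:
{"name": "jog_arm", "arguments": {
  "plan": [0.3,0.3,1.5,0,2,0.3,0.5,2.5,0,3,0.3,0.5,3.2,0,3.7,0.3,0.5,3.2,0,3.7,0.3,0.5,3.2,0,3.7,0.3,0.5,3.2,0,3.7,0.3,0.5,3.2,0,3.7,0.3,0.5,3.2,0,3.7,0.3,0.6,3.2,0,3.7,0.3,0.6,3.2,0,3.7,0.3,0.5,2.5,0,4,0.3,0.3,1.5,0,3]
}}

```text
time_s: 24.53
position: [0.5135, 0.1655, 0.1454]
eef_rot: [-3.091, -0.544, -0.001]
force: [-0.2, -0.1, -2.8]
width: 0.725
finger_force: 65.6
```

Emit:
{"name": "jog_arm", "arguments": {
  "plan": [0.3,0,0,0,0,0.3,0,0,0,0,0.3,0,0,-1,0,0.3,0,0,-1,0,0.3,0,0,-1,0,0.3,0,0,-1,0,0.3,0,0,0,0,0.3,0,0,0,0,0.3,0,0,0,0,0.3,0,0,0,0,0.3,0,0,0,0]
}}

```text
time_s: 25.45
position: [0.5147, 0.1602, 0.1061]
eef_rot: [-3.096, -0.529, -0.002]
force: [0.5, -0.4, -1.0]
width: 0.728
finger_force: 65.8
```

```bash
python3 f.py; python3 - <<'E'
from station import cams,readout,look_for
from h import *
d=cams.get_image("wrist");s=readout.observe();T=tool(s);p=s["position"]
cv2.imwrite("pics/w6.png",cv2.convertScaleAbs(d["img"],alpha=1.8,beta=15).repeat(1,0))
print(p,"yaw",np.degrees(np.arctan2(T[1,0],T[0,0])),s["eef_rot"])
P=toz(d,[(172,31),(336,29),(323,335),(192,335)],p[2]-.0128)
L=(P-p)@T; print("slate in tool",L.round(4).tolist(),L.mean(0).round(4))
e=L[0]+L[1]-L[2]-L[3];print("slate yaw in tool",np.degrees(np.arctan2(e[1],e[0])))
x=np.array([np.cos(np.radians(19.5)),np.sin(np.radians(19.5)),0]);y=np.array([-x[1],x[0],0]);b=np.array([.541,.169,0])
print(proj(d,[b+i*x+j*y+[0,0,.018] for i,j in((.0715,.0335),(.0715,-.0335),(.1,.056),(.1,-.056),(-.0715,0))]).round(1).tolist())
E
```

```text
25.75 [0.5143 0.1599 0.1056] [ 0.09  0.28 -2.39] [-1.6 -3.3 -2.2 -2.4 -2.1 -2.8]
[0.51422347 0.1599467  0.10556037] yaw 19.3987322526432 [-3.09666974e+00 -5.29288185e-01 -4.41245531e-04]
slate in tool [[0.096, -0.0312, 0.0128], [0.0967, 0.0305, 0.0128], [-0.0427, 0.0339, 0.0128], [-0.0428, -0.0316, 0.0128]] [0.0268 0.0004 0.0128]
slate yaw in tool -0.6131887787364039
[[199.7, 45.9], [312.3, 45.7], [159.4, -4.7], [352.5, -5.0], [256.4, 261.0]]
```

View pics/w6.png

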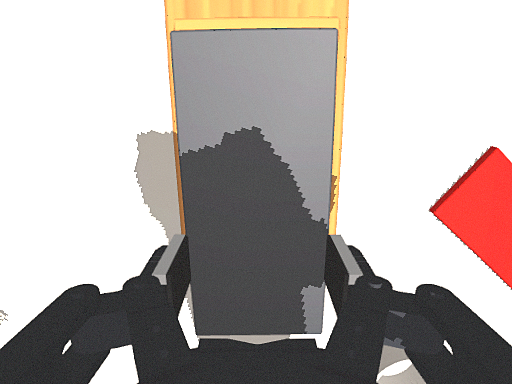

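Emit:
{"name": "jog_arm", "arguments": {
  "plan": [0.3,-0.7,-0.25,0,0,0.3,-1.15,-0.4,0,0,0.3,0,0,0,0,0.3,0,0,0,0,0.3,0,0,0,0,0.3,0,0,0,0]
}}

```text
time_s: 26.3
position: [0.4963, 0.1536, 0.1057]
eef_rot: [-3.096, -0.529, -0.002]
force: [-0.0, -0.3, -2.1]
width: 0.721
finger_force: 65.9
```

```bash
python3 f.py; python3 - <<'E'
from station import cams,readout
from h import *
import pickle
d=cams.get_image("wrist");s=readout.observe();T=tool(s);p=s["position"]
pickle.dump((d,s),open("w7.pkl","wb"))
im=d["img"]; h=cv2.cvtColor(im,cv2.COLOR_BGR2HSV)
a=cv2.convertScaleAbs(im[0:190,140:370],alpha=1.5); cv2.imwrite("pics/w7.png",cv2.resize(a,None,fx=3.1,fy=3.1,interpolation=cv2.INTER_CUBIC))
m=((h[...,1]>90)&(h[...,0]<25)&(h[...,0]>5)).astype(np.uint8)
l=[];r=[]
for v in range(2,150,4):
    c=np.flatnonzero(m[v,140:375])+140
    if len(c)>3: l.append((c[0]-.5,v)); r.append((c[-1]+.5,v))
print(l[::6],r[::6])
for n,e in(("L",l),("R",r)):
    P=(toz(d,e,.012)-p)@T; k,b=np.polyfit(P[:,0],P[:,1],1); res=P[:,1]-k*P[:,0]-b
    g=abs(res)<.002; k,b=np.polyfit(P[g,0],P[g,1],1); print(n,"slope deg",np.degrees(k),"y at x=.08",b+k*.08,"y at .0268+.02",b+k*.047,g.sum(),len(g))
for x in (175,255,330): print(x, cv2.cvtColor(im,cv2.COLOR_BGR2GRAY)[0:40,x-4:x+5].mean(1).round(0).astype(int).tolist())
E
```

```text
26.6 [0.4959 0.1535 0.1054] [-0.03 -0.19 -2.2 ] [-1.7 -2.4 -1.9 -2.6 -2.8 -1.8]
[(np.float64(164.5), 2), (np.float64(165.5), 26), (np.float64(167.5), 50), (np.float64(168.5), 74), (np.float64(170.5), 98), (np.float64(172.5), 122), (np.float64(173.5), 146)] [(np.float64(348.5), 2), (np.float64(347.5), 26), (np.float64(346.5), 50), (np.float64(345.5), 74), (np.float64(344.5), 98), (np.float64(343.5), 122), (np.float64(341.5), 146)]
L slope deg -0.4328626327216225 y at x=.08 -0.05433280112698083 y at .0268+.02 -0.054083490148036 37 37
R slope deg -0.654652003564396 y at x=.08 0.05624110449197455 y at .0268+.02 0.05661815697823477 37 37
175 [125, 124, 123, 123, 124, 123, 117, 99, 83, 111, 117, 118, 116, 117, 116, 115, 116, 117, 115, 119, 119, 119, 117, 118, 118, 121, 119, 119, 120, 115, 84, 49, 68, 76, 76, 75, 75, 74, 74, 74]
255 [131, 131, 135, 136, 125, 109, 70, 45, 84, 111, 117, 116, 115, 115, 115, 115, 115, 115, 114, 115, 116, 115, 116, 115, 116, 116, 118, 123, 53, 51, 76, 84, 83, 82, 82, 83, 83, 82, 82, 82]
330 [135, 137, 141, 141, 131, 113, 57, 94, 113, 120, 117, 117, 118, 118, 117, 117, 118, 119, 118, 118, 118, 118, 118, 118, 118, 119, 123, 105, 43, 66, 86, 89, 88, 88, 87, 88, 88, 88, 87, 88]
```

View pics/w7.png

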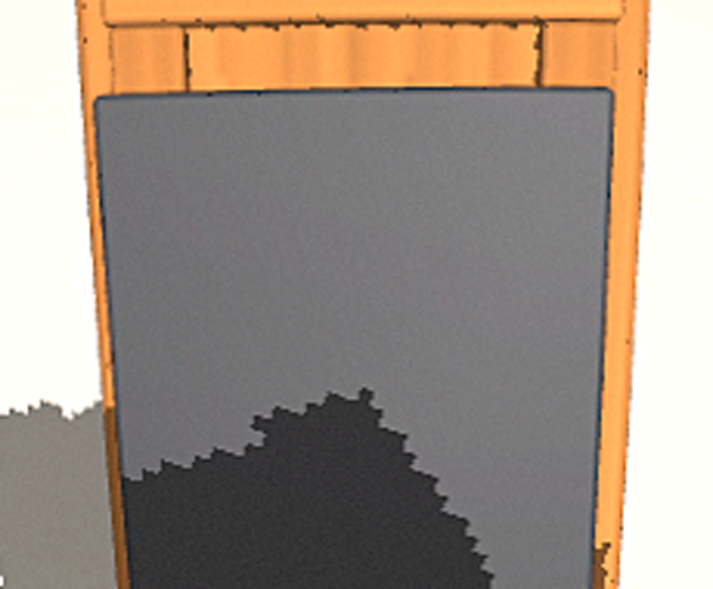

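The enlarged view shows the bed's end rail with its inner edge at crop row 20. The cleats' inner faces are at crop columns 186 and 540, row 55, and the slate's far edge is parallel at rows 88–97. I'll compute the remaining offset in the tool's axes.

```bash
python3 - <<'E'
import pickle
from h import *
d,s=pickle.load(open("w7.pkl","rb"));T=tool(s);p=s["position"]
f=lambda q,z:((toz(d,q,z)-p)@T)[:,:2].round(4).tolist()
c=[(140+u/3.1-.3,v/3.1-.3) for u,v in((186,55),(540,50),(187,30),(538,30))]
print("cleats z18",f(c,.018),"z12",f(c,.012))
print("rail",f([(175,8),(255,6.8),(330,6.2)],.015))
sl=[(140+95/3.1-.3,97/3.1-.3),(140+613/3.1-.3,89/3.1-.3),(140+122/3.1-.3,480/3.1-.3),(140+597/3.1-.3,480/3.1-.3)]
print("slate",f(sl,p[2]-.0128))
print(p,T[:,0],T[:,1])
E
```

```text
cleats z18 [[0.1155, -0.0327], [0.1164, 0.034], [0.1199, -0.0323], [0.12, 0.0335]] z12 [[0.1167, -0.0336], [0.1177, 0.035], [0.1213, -0.0333], [0.1213, 0.0344]]
rail [[0.1216, -0.0477], [0.1218, -0.0004], [0.1226, 0.0438]]
slate [[0.096, -0.0318], [0.0969, 0.0311], [0.0486, -0.0312], [0.0486, 0.0318]]
[0.49578288 0.1534934  0.10538779] [9.43232667e-01 3.32132699e-01 7.43090816e-05] [ 3.32132706e-01 -9.43232661e-01 -1.11387071e-04]
```

Emit:
{"name": "jog_arm", "arguments": {
  "plan": [0.3,1.15,0.35,0,0,0.3,1.14,0.34,0,0,0.3,0,0,-1,0,0.3,0,0,-1.5,0,0.3,0,0,-1.5,0,0.3,0,0,-1,0,0.3,0,0,-0.5,0,0.3,0,0,0,0,0.3,0,0,0,0,0.3,0,0,0,0,0.3,0,0,0,0,0.3,0,0,0,0]
}}

```text
time_s: 27.65
position: [0.5193, 0.1605, 0.0513]
eef_rot: [-3.097, -0.529, -0.003]
force: [-0.0, 0.9, -2.4]
width: 0.724
finger_force: 65.8
```

```bash
python3 f.py; python3 - <<'E'
from station import cams,readout
from h import *
d=cams.get_image("wrist");s=readout.observe();T=tool(s);p=s["position"]
print(p,np.degrees(np.arctan2(T[1,0],T[0,0])),"moved in tool axes",((p-[.49578,.15349,.10539])@T).round(4))
g=cv2.cvtColor(d["img"],cv2.COLOR_BGR2GRAY)
for x in (205,255,305): print(x,g[0:45,x-3:x+4].mean(1).round(0).astype(int).tolist())
for v in (40,100): print(v,g[v-2:v+3,150:190].mean(0).round(0).astype(int).tolist(),g[v-2:v+3,320:370].mean(0).round(0).astype(int).tolist())
E
```

```text
27.95 [0.5187 0.1603 0.0506] [-0.11 -0.06 -2.19] [-1.9 -3.1 -2.3 -1.6 -2.3 -1.9]
[0.51859495 0.16026821 0.05049564] 19.392637784052944 moved in tool axes [0.0238 0.0012 0.0549]
205 [109, 112, 128, 142, 143, 145, 145, 146, 147, 148, 148, 146, 146, 146, 145, 146, 143, 143, 143, 143, 143, 142, 141, 141, 140, 141, 141, 143, 151, 78, 57, 76, 89, 87, 86, 86, 85, 86, 86, 86, 87, 85, 86, 86, 86]
255 [121, 124, 138, 144, 144, 145, 144, 146, 147, 147, 148, 147, 146, 145, 146, 144, 145, 143, 142, 141, 143, 141, 141, 142, 142, 141, 146, 151, 79, 56, 81, 92, 91, 90, 90, 90, 90, 89, 90, 89, 90, 90, 90, 89, 90]
305 [116, 129, 143, 143, 143, 144, 145, 145, 146, 147, 146, 147, 146, 146, 147, 144, 144, 144, 142, 143, 143, 142, 143, 143, 144, 145, 153, 115, 58, 70, 95, 95, 94, 94, 95, 94, 94, 94, 94, 93, 93, 94, 93, 94, 93]
40 [119, 119, 119, 120, 121, 121, 123, 123, 125, 126, 127, 128, 126, 125, 123, 122, 123, 123, 124, 119, 81, 58, 81, 85, 84, 83, 85, 84, 83, 84, 83, 83, 85, 84, 85, 84, 84, 85, 84, 85] [95, 95, 95, 95, 95, 95, 95, 95, 96, 95, 95, 96, 96, 96, 97, 99, 72, 60, 122, 131, 128, 127, 128, 129, 130, 130, 131, 132, 133, 133, 131, 129, 128, 127, 127, 126, 126, 124, 127, 129, 128, 131, 122, 114, 137, 134, 134, 135, 136, 136]
100 [132, 133, 134, 136, 135, 137, 137, 139, 138, 136, 135, 133, 132, 131, 130, 129, 128, 125, 123, 122, 121, 123, 125, 132, 94, 50, 75, 83, 82, 82, 81, 82, 81, 81, 81, 81, 82, 82, 83, 83] [91, 92, 91, 91, 91, 92, 91, 92, 92, 91, 91, 92, 92, 89, 58, 87, 155, 147, 146, 146, 146, 148, 149, 149, 146, 143, 139, 136, 137, 137, 138, 139, 138, 137, 136, 136, 136, 135, 134, 135, 136, 136, 135, 137, 138, 141, 141, 142, 134, 127]
```

Emit:
{"name": "jog_arm", "arguments": {
  "plan": [0.3,0,0,-0.4,0,0.3,0,0,-0.4,0,0.3,0,0,-0.2,0,0.3,0,0,-0.15,0,0.3,0,0,-0.1,0,0.3,0,0,-0.1,0,0.3,0,0,0,0,0.3,0,0,0,0,0.3,0,0,0,0,0.3,0,0,0,0]
}}

```text
time_s: 28.83
position: [0.5187, 0.1603, 0.0371]
eef_rot: [-3.097, -0.529, -0.001]
force: [0.1, 0.2, -1.3]
width: 0.723
finger_force: 65.9
```

```bash
python3 f.py
```

```text
29.1333 [0.5186 0.1603 0.037 ] [-0.05 -0.48 -2.07] [-1.8 -2.6 -2.1 -2.6 -1.3 -2. ]
```

Emit:
{"name": "jog_arm", "arguments": {
  "plan": [0.3,0,0,-0.1,0,0.3,0,0,-0.1,0,0.3,0,0,0,0,0.3,0,0,0,0,0.3,0,0,0,0]
}}

```text
time_s: 29.55
position: [0.5185, 0.1603, 0.0348]
eef_rot: [-3.097, -0.529, 0.0]
force: [-0.8, 0.3, -1.9]
width: 0.719
finger_force: 65.9
```

Emit:
{"name": "jog_arm", "arguments": {
  "plan": [0.3,0,0,-0.1,0,0.3,0,0,0,0,0.3,0,0,0,0,0.3,0,0,0,0]
}}

```text
time_s: 29.88
position: [0.5186, 0.1603, 0.0339]
eef_rot: [-3.097, -0.529, -0.0]
force: [-0.4, 0.1, -1.3]
width: 0.724
finger_force: 65.9
```

Emit:
{"name": "jog_arm", "arguments": {
  "plan": [0.3,0,0,-0.08,0,0.3,0,0,0,0,0.3,0,0,0,0,0.3,0,0,0,0]
}}

```text
time_s: 30.22
position: [0.5187, 0.1604, 0.0335]
eef_rot: [3.097, 0.529, 0.0]
force: [-0.2, -0.9, 3.0]
width: 0.727
finger_force: 66.4
```

Emit:
{"name": "jog_arm", "arguments": {
  "plan": [0.3,0,0,-0.03,0,0.3,0,0,0,0,0.3,0,0,0,0]
}}

```text
time_s: 30.47
position: [0.5187, 0.1604, 0.0335]
eef_rot: [3.096, 0.529, 0.0]
force: [-2.9, -0.5, 5.6]
width: 0.722
finger_force: 66.7
```

```bash
python3 f.py; python3 -c "
from station import readout
s=readout.observe();print(s['ft_torque'],s['eef_rot'])"
```

```text
30.7667 [0.5188 0.1604 0.0335] [-2.33 -0.6   5.65] [5.5 5.1 6.1 5.1 6.3 5.7]
[-0.21493161  0.5758595   0.00642393] [3.09638081e+00 5.29128553e-01 3.72535692e-04]
```

Emit:
{"name": "jog_arm", "arguments": {
  "plan": [0.55,0,0,0,0,0.65,0,0,0,0,0.8,0,0,0,0,1,0,0,0,0,1,0,0,0,0,1,0,0,0,0,1,0,0,0,0]
}}

```text
time_s: 31.35
position: [0.5186, 0.1603, 0.0327]
eef_rot: [-3.097, -0.529, -0.0]
force: [0.6, 0.8, -0.8]
width: 0.999
finger_force: 0.0
```

```bash
python3 f.py; python3 - <<'E'
from station import cams,readout
import cv2
print(readout.observe()["width"])
d=cams.get_image("scene"); 
a=cv2.convertScaleAbs(d["img"][170:270,140:280],alpha=1.5); cv2.imwrite("pics/s2.png",cv2.resize(a,None,fx=5,fy=5,interpolation=cv2.INTER_CUBIC))
E
```

```text
31.65 [0.5185 0.1603 0.0328] [-0.36 -0.04  0.22] [ 0.2  0.4  0.9 -0.   0.  -0.2]
0.9972571652868222
```

Emit:
{"name": "jog_arm", "arguments": {
  "plan": [1,0,0,0.5,0,1,0,0,1,0,1,0,0,2,0,1,0,0,3,0,1,0,0,3,0,1,0,0,2.5,0,1,-1.2,-0.4,2,0,1,-1.2,-0.4,1,0,1,0,0,0,0,1,0,0,0,0,1,0,0,0,0,1,0,0,0,0]
}}

```text
time_s: 32.7
position: [0.4944, 0.1522, 0.182]
eef_rot: [-3.097, -0.529, 0.002]
force: [0.1, 0.2, 0.6]
width: 0.996
finger_force: 0.0
```

```bash
python3 f.py; python3 - <<'E'
from station import cams,readout
from h import *
d=cams.get_image("wrist");s=readout.observe();T=tool(s);p=s["position"];print(p)
h=cv2.cvtColor(d["img"],cv2.COLOR_BGR2HSV)
wood=((h[...,1]>90)&(h[...,0]<25)&(h[...,0]>5)).astype(np.uint8)
L=lambda q,z:((toz(d,q,z)-p)@T)[:,:2]
C=proj(d,[p+T@np.array([.0268+.0235,0,0])]);print("pred slate centre px",proj(d,[.5187+.0268*.943,.1604+.0268*.332,.02]))
# slate: non-wood, low-saturation, inside board
u,v=proj(d,[.5187+.0268*.943,.1604+.0268*.332,.02])[0].astype(int)
g=((h[...,1]<=90)).astype(np.uint8)
g=cv2.morphologyEx(g,cv2.MORPH_OPEN,np.ones((3,3)))
n,lab,st,_=cv2.connectedComponentsWithStats(g,connectivity=4); k=lab[v,u]; print("comp",st[k])
for w in range(v-60,v+61,15):
    r=np.flatnonzero(wood[w]); row=wood[w]
    a=u
    while not row[a]and a>0:a-=1
    b=u
    while not row[b]and b<511:b+=1
    print(w,"slate",L([(a+.5,w),(b-.5,w)],.02).round(4).tolist(),"board",L([(r[0]-.5,w),(r[-1]+.5,w)],.012)[:,1].round(4))
for cu in (u-20,u,u+20):
    c=np.flatnonzero(wood[:v,cu]); c2=np.flatnonzero(wood[v:,cu])
    gcol=cv2.cvtColor(d["img"],cv2.COLOR_BGR2GRAY)[max(0,c[-1]-30):c[-1]+4,cu-2:cu+3].mean(1).astype(int)
    print(cu,"far",c[-1],L([(cu,c[-1]+.5)],.02),"near",(c2[0]+v, L([(cu,c2[0]+v-.5)],.02)) if len(c2) else None,gcol.tolist())
for cam in("top","scene"):
    cams.get_image(cam)
    from station import look_for
    for n in("slate_1_center","butter_cup","cup","caddy"):print(cam,n,look_for(n,cam)[:3])
E
```

```text
33.0 [0.4945 0.1523 0.1822] [-0.07 -0.13 -0.26] [-0.4 -0.9  0.3  0.1 -0.2 -0.3]
[0.49448929 0.15237594 0.18237494]
pred slate centre px [[256.7079016  115.82872195]]
comp [  217    27    79   167 12351]
55 slate [[0.1015, -0.0314], [0.1015, 0.0321]] board [-0.055   0.0557]
70 slate [[0.0897, -0.0309], [0.0898, 0.0324]] board [-0.0547  0.0554]
85 slate [[0.0778, -0.0312], [0.0778, 0.0319]] board [-0.0545  0.056 ]
100 slate [[0.0656, -0.0307], [0.0656, 0.0323]] board [-0.0551  0.0557]
115 slate [[0.0531, -0.0302], [0.0532, 0.0326]] board [-0.0548  0.0564]
130 slate [[0.0404, -0.0306], [0.0405, 0.033]] board [-0.0546  0.0561]
145 slate [[0.0274, -0.0301], [0.0275, 0.0334]] board [-0.0544  0.0559]
160 slate [[0.0141, -0.0296], [0.0141, 0.033]] board [-0.0541  0.0567]
175 slate [[0.0004, -0.03], [0.0005, 0.0334]] board [-0.0539  0.0565]
236 far 27 [[ 0.12245719 -0.01604018]] near (np.int64(194), array([[-0.01693584, -0.0182457 ]])) [85, 84, 85, 84, 84, 85, 85, 86, 85, 88, 93, 97, 98, 99, 99, 99, 98, 97, 96, 95, 95, 94, 94, 94, 97, 100, 78, 43, 30, 66, 62]
256 far 27 [[ 1.22425374e-01 -5.5
[... 378 characters left out ...]
6, 95, 96, 97, 98, 101, 97, 83, 12, 60, 67, 65]
top slate_1_center [{'bbox': [253.2, 173.3, 48.3, 37.3], 'p': 0.85}]
top butter_cup [{'bbox': [185.8, 137.5, 19.2, 20.1], 'p': 0.8}]
top cup [{'bbox': [252.0, 229.5, 23.2, 17.5], 'p': 0.73}]
top caddy [{'bbox': [315.1, 166.9, 40.6, 53.5], 'p': 0.6}]
scene slate_1_center [{'bbox': [201.9, 212.0, 47.9, 28.0], 'p': 0.94}, {'bbox': [252.0, 183.8, 46.2, 22.2], 'p': 0.8}]
scene butter_cup [{'bbox': [175.8, 196.3, 23.2, 21.7], 'p': 0.62}, {'bbox': [350.6, 191.9, 11.1, 27.0], 'p': 0.6}]
scene cup [{'bbox': [287.1, 208.1, 21.1, 22.7], 'p': 0.82}, {'bbox': [222.7, 167.7, 3.2, 6.6], 'p': 0.68}]
scene caddy [{'bbox': [290.5, 145.9, 41.7, 37.9], 'p': 0.78}]
```

```bash
python3 -c "
from station import manip
print(manip.hand_in())"
```

```text
the job is handed in; nothing more can be done
None
```

The top slate is in the board's bed, level and released, and I handed the job in at about 33 s of the allowed 72 s. The press was 9 to 11.3 N while it slid. The final check was measured from the wrist picture, not viewed.

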